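# Close a slide-bonding jig over its locating pin and hold it pressed

### The job

A rock chip has just been laid on its glass slide in one of the two stations of the bonding jig; the other station holds only a bare slide. Take the pressure plate by its black grip, put it squarely over the station with the chip, thick end at the locating pin, and slide it along until its blind bore drops over the pin; then press it all the way down onto its stops, and finish there, still holding the plate pressed down, so that the bond can set. Leave the chip's slide lying in its station, and do not disturb the bare slide or the other things on the bench.

Things in the scene. Friction and masses are not known exactly. Their poses are not given: they have to be found in the camera images.
- jig: Two-station bonding jig, fixed. Aluminium bed spans x -53..+83, y -95..+95 mm, top 20 mm above the bench. Origin at bench level midway between the stations; x runs from the front to the locating pins, y from station_1 to station_2. Beside each seat stand four steel stops, 9 mm thick, tops 36 mm above the bench, at x = -22 and +47 mm, 27.5 mm either side of the station's centre line.
- station_1 (a point): Top of the sprung seat of the station on the jig's -y side (right as seen from the robot), centre, 28 mm above the bench, at jig x = 0, y = -50 mm.
- station_2 (a point): Top of the sprung seat of the station on the jig's +y side (left as seen from the robot), centre, 28 mm above the bench, at jig x = 0, y = +50 mm.
- pin_slot_1 (a point): Middle of the slot for the station_1 pin, on its centre line, at the height of the pin's tip, 50 mm above the bench. The brass pin is 9 mm thick, coned over its last 3 mm, and is clamped rigidly in the slot anywhere within 8 mm of here along the jig's x; it is not tracked and must be seen or felt.
- pin_slot_2 (a point): Middle of the slot for the station_2 pin, on its centre line, at the height of the pin's tip, 50 mm above the bench. The brass pin is 9 mm thick, coned over its last 3 mm, and is clamped rigidly in the slot anywhere within 8 mm of here along the jig's x; it is not tracked and must be seen or felt.
- slide_chip: Glass slide 46 x 27 x 2 mm with a brick-red rock chip 36 x 22 x 11 mm stuck on its middle; loose in the nest of either station. Origin: centre of the glass underside; x as the jig's x. The chip's top is 13 mm above the origin, 41 mm above the bench. Pressed, the seat yields against its spring (3 N, then 0.7 N a mm); after 5 mm (6.5 N) the plate meets the stops.
- slide_bare: Bare glass slide 46 x 27 x 2 mm in the nest of the other station, origin at the centre of its underside.
- plate: Aluminium pressure plate, 70 mm wide (y), about 220 g, flat on the bench right of the jig, thick end away from the robot. Origin in the flat underside below the grip's middle. 8 mm thick from x = -55 to +17, 20 mm from +17 to +59 mm. Underside height above the bench: 50 mm riding on a pin's tip, 41 once dropped over the pin onto the chip, 36 pressed home. The spring lifts it if let go.
- plate_grip (a point): Point in the plate's black grip, 34 mm above the underside: a good place for the TCP, fingers closing along the plate's y. The grip is 33 mm long (plate x), 14 mm wide (y), and rises from the 8 mm thick part to 44 mm above the underside. With the bore over the pin it stands 19 mm (give or take 8) behind the chip centre, along the jig's x.
- plate_bore (a point): Mouth of the blind bore in the underside of the plate's thick end, at plate x = +33, y = 0 mm: 11.5 mm wide, 16 mm deep, chamfered 1.5 mm. A small brass disc marks its place on top of the plate. Load here tends to tip the plate in the fingers: grip firmly and slide with light pressure.
- tweezers: Steel tweezers, 125 mm long, lying on the bench; a bystander.
- rock_2: Reddish-brown rock specimen, 39 x 25 x 22 mm; a bystander.
- petri_dish: Glass dish, 91 mm wide, 14 mm high; a bystander.
- vial_1: White vial with a black cap, 27 mm wide, 52 mm high; a bystander.

How it is judged:
On the way:
1. the plate, square over the station with the chip, has dropped over the locating pin (underside less than 46 mm above the bench) (x of plate in the frame of slide_chip between 0.0055 and 0.0325 m and y of plate in the frame of slide_chip between -0.006 and 0.006 m and angle between the x axis of plate and the x axis of jig, either way round below 0.12 rad and angle between plate's own z axis and vertical below 0.07 rad and z of plate in the frame of jig below 0.046 m), for 0.05 s.
At the end, for the whole second after the job is handed in: Plate level and square (0.07, 0.12 rad) on the chip, its grip 5.5 to 32.5 mm behind the chip centre and within 6 mm across, underside under 37.6 mm above the bench (stops: 36), at rest, the fingers bearing on it with over 3 N; the chip slide within 12 mm of its start, sinking included (x of plate in the frame of slide_chip between 0.0055 and 0.0325 m and y of plate in the frame of slide_chip between -0.006 and 0.006 m and angle between the x axis of plate and the x axis of jig, either way round below 0.12 rad and angle between plate's own z axis and vertical below 0.07 rad and z of plate in the frame of slide_chip between 0.01 and 0.0155 m and z of plate in the frame of jig below 0.0376 m and contact force between the fingers and plate above 3 N and distance of slide_chip from where it was at the start of the episode below 0.012 m and linear speed of plate below 0.02 m/s); the arm keeps its last pose, push and grip.
It fails at once if the bare slide is shifted by more than 8 mm (distance of slide_bare from where it was at the start of the episode above 0.008 m).
It fails at once if the tweezers is moved by more than 25 mm (distance of tweezers from where it was at the start of the episode above 0.025 m).
It fails at once if the rock specimen is moved by more than 25 mm (distance of rock_2 from where it was at the start of the episode above 0.025 m).
It fails at once if the glass dish is moved by more than 25 mm (distance of petri_dish from where it was at the start of the episode above 0.025 m).
It fails at once if the vial is moved by more than 25 mm (distance of vial_1 from where it was at the start of the episode above 0.025 m).
It also fails if it takes over 48 s, if anything falls off the work surface, if the arm or the gripper's body presses on something with over 40 N, if the wrist force passes 120 N, or if a joint passes its speed limit or range.

### The arm

A 7-joint arm with a two-finger parallel gripper is mounted at the origin on a cart in front of the work surface, level with it; the furniture and walls round the work are solid. World frame = base frame: x ahead of the robot, y to its left, z up, the work surface at z = 0. Lengths are in m, angles in rad, forces in N, time in s.
With the tool pointing down it reaches from about 0.425 to 1.025 m from the base axis. Payload 3.6 kg.
Tool frame: the origin (TCP) lies between the finger pads, 19 mm behind the fingertips; this is the grasp point; z points along the fingers, y is the line along which they close (so a half turn about z gives the same grasp; the last joint's range is limited). The gripper opens to 85 mm and grips with 20 to 120 N. Pads are 22 mm wide; open, the fingers measure 114 mm over their backs; the gripper's body (76 mm by 85 mm) begins 54 mm behind the grasp point. The pads swing forward as they close: fully open they stand 13 mm farther back than shut.
Start: joints at [-1.288, 0.591, 0.048, 1.609, -0.033, 0.943, -0.034], TCP at [0.267, 0.674, 0.25] pointing down, gripper open.
Joint ranges: [-2.69, 2.69], [-0.47, 2.24], [-1.27, 1.36], [0.19, 2.51], [-1.53, 4.68], [0.08, 2.07], [-3.09, 3.09]. Speed limits (rad/s): [2.57, 2.57, 3.14, 3.14, 3.14, 3.14, 3.14].

### API

Orientations are given as a rotation vector (axis times angle).
In Python, from bench import manip gives the robot as it stands.
- The arm moves only by the shell command python3 drive.py 'ROWS' [OPENING] [FORCE]. ROWS is a JSON list of rows, 1 to 8 of them, each of 4 numbers: dx, dy, dz in m, then a turn about the tool's z in rad; each row is the pose to reach, as a shift and turn from the pose commanded when the command began, along the tool's axes at that moment; what a row does not reach only later rows make up. A row lasts 1/8 s, in which the tool goes at most 0.0625 m and 0.188 rad, less where a joint would pass 70% of its speed; a pose out of reach is approached as far as the arm can. OPENING is the finger opening in m, set as the command begins (- or left out keeps the last). The fingers move at their own pace and stop on an object; FORCE is the grip in N (left out, the last holds). Time passes only in rows, so rows that do not move let the fingers close. It prints the time, the measured TCP pose, the force, the opening and the grip force at its end.
- manip.sense(): the state, without advancing time (a new reading comes with each control period).
- manip.grab_frame(name): name is "scene" or "top"; returns the picture (400x640x3 uint8, red, green, blue); there is no depth.
- manip.get_calibration(name): a dict with "intrinsics" (3x3 intrinsics, pixels), "k1" (the pictures are not rectified: a ray, as slopes to the right and down, at radius r is drawn at 1 + k1 r^2 times it, then the intrinsics apply), "extrinsics" (4x4, takes a point from camera to world coordinates). Camera axes: x right, y up, looking along -z (the intrinsics and any distortion apply to the point x, -y, -z); pixel columns grow to the right and rows downward; lengths in m; the calibration is good to about 2 mm. A picture is of the moment at which its call begins. get_calibration takes no time and is no camera call.
- manip.finish_job(): hands the job in; it is judged then, once.
The state is a dict: "time_s": time; "q": joint angles; "joint_vel": joint speeds; "effort": joint torques, N m; "eef_pos": TCP position; "tool_rot": TCP orientation; "contact_force": force on the tool from outside, world axes, zero at the start; "moment": the same for the moment, N m; "grip_width": finger opening in m; "gripper_force": force on a finger pad.
Only numpy, scipy, OpenCV 4.12 (cv2) and the standard library are available. Lean on these libraries where they do the work, as an engineer would, in place of code of your own. Each camera call takes 0.05 s, during which the arm holds its last target. There are 200 camera calls.

## Working session

There is one attempt and no reset: what is moved stays moved. The work goes in short steps, Python scripts to look and compute and a shell command to move; the robot and the scene stay as the last step left them, time stands still between calls to the robot, and variables do not carry over. Pictures are saved under pics/ and viewed, at most 10 in all, crops included, and the job is handed in when it is done.

```bash
ls; mkdir -p pics; python3 - <<'E'
from bench import manip
import cv2
for n in ("scene","top"):
    im=manip.grab_frame(n); cv2.imwrite(f"pics/{n}0.png",cv2.resize(im[:,:,::-1],(800,500),interpolation=cv2.INTER_CUBIC)); cv2.imwrite(f"raw_{n}0.png",im[:,:,::-1])
    c=manip.get_calibration(n); print(n,c)
print(manip.sense())
E
```

```text
bench.py
drive.py
pics
scene {'intrinsics': array([[482.75845455,   0.        , 320.86276378],
       [  0.        , 482.75845455, 191.69424945],
       [  0.        ,   0.        ,   1.        ]]), 'k1': -0.06666839806836164, 'extrinsics': array([[-0.41182949,  0.44018622, -0.79789258, -0.15415974],
       [-0.91088883, -0.17383416,  0.37425022,  0.51740094],
       [ 0.0260388 ,  0.88091871,  0.47255074,  0.49373909],
       [ 0.        ,  0.        ,  0.        ,  1.        ]])}
top {'intrinsics': array([[453.69931871,   0.        , 319.01848765],
       [  0.        , 453.69931871, 195.10442833],
       [  0.        ,   0.        ,   1.        ]]), 'k1': -0.06949055364491993, 'extrinsics': array([[-0.02237536,  0.98050371, -0.19522248,  0.41019646],
       [-0.99974533, -0.02137102,  0.00724966,  0.15505032],
       [ 0.00293621,  0.19533497,  0.98073219,  1.00477493],
       [ 0.        ,  0.        ,  0.        ,  1.        ]])}
{'time_s': 0.1, 'q': array([-1.28748343,  0.59203828,  0.04835001,  1.60967664, -0.03328174,
        0.94270309, -0.03366446]), 'joint_vel': array([-0.00020316, -0.00281737, -0.00125101, -0.00201045, -0.00092078,
        0.00110989, -0.00149155]), 'effort': array([ 5.24491479e-03, -5.49999583e+01,  1.55337118e+00, -1.98824376e+01,
        9.70432215e-03,  3.81503240e-03, -1.02406542e-06]), 'eef_pos': array([0.26653217, 0.67347939, 0.24895505]), 'tool_rot': array([-0.58822068, -3.08580148,  0.00315348]), 'contact_force': array([0.35847567, 0.03557412, 0.28709885]), 'moment': array([-0.04024841, -0.02280192, -0.01551874]), 'gripper_force': 0.0, 'grip_width': 0.08541781346598494}
```

View pics/scene0.png

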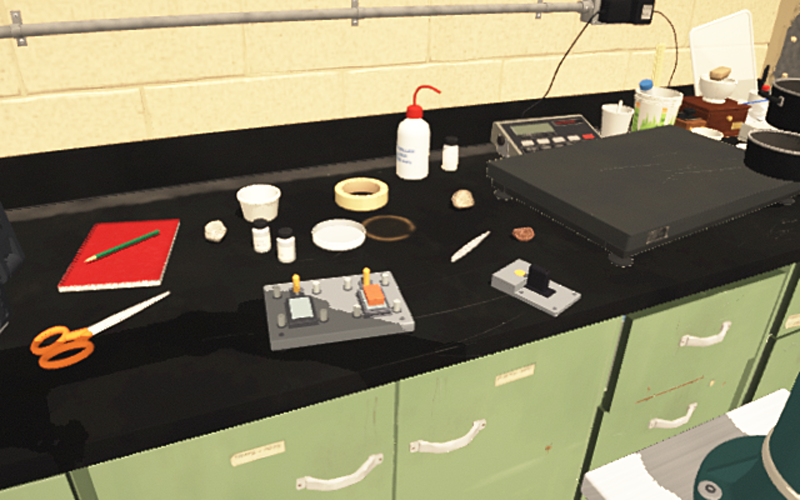

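View pics/top0.png

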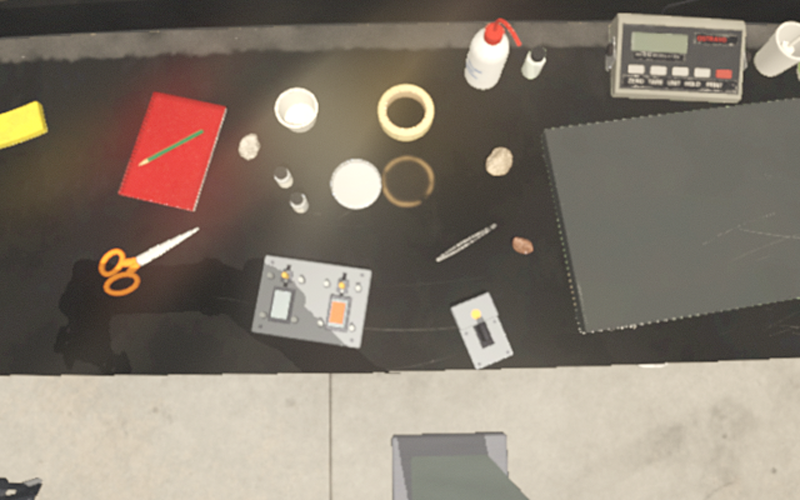

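```bash
cat > h.py <<'E'
import cv2,numpy as np
from scipy.optimize import least_squares
def crop(im,x0,y0,w,h,s):
    c=cv2.resize(im[y0:y0+h,x0:x0+w],None,fx=s,fy=s,interpolation=cv2.INTER_CUBIC)
    for u in range(x0,x0+w):
        if u%10==0:
            cv2.line(c,(int((u-x0+.5)*s),0),(int((u-x0+.5)*s),8),(0,255,0),1); cv2.putText(c,str(u),(int((u-x0+.5)*s)-10,18),0,.35,(0,255,0))
    for v in range(y0,y0+h):
        if v%10==0:
            cv2.line(c,(0,int((v-y0+.5)*s)),(8,int((v-y0+.5)*s)),(0,255,0),1); cv2.putText(c,str(v),(10,int((v-y0+.5)*s)+4),0,.35,(0,255,0))
    return c
def proj(cal,P):
    P=np.atleast_2d(P); T=np.linalg.inv(cal['extrinsics']); p=P@T[:3,:3].T+T[:3,3]
    s=np.c_[p[:,0],-p[:,1]]/-p[:,2:3]; s=s*(1+cal['k1']*(s**2).sum(1,keepdims=True))
    K=cal['intrinsics']; return s*[K[0,0],K[1,1]]+[K[0,2],K[1,2]]
E
python3 - <<'E'
import cv2,numpy as np
from h import *
t=cv2.imread('raw_top0.png');s=cv2.imread('raw_scene0.png')
cv2.imwrite('pics/a.png',crop(t,198,198,104,84,7))
cv2.imwrite('pics/b.png',crop(s,205,205,130,78,6))
a=crop(t,355,228,62,70,6);b=crop(s,388,202,80,54,5)
c=np.zeros((420,372+400,3),np.uint8);c[:,:372]=a;c[:270,372:]=b
cv2.imwrite('pics/c.png',c)
E
```

```text
(no output)
```

View pics/a.png

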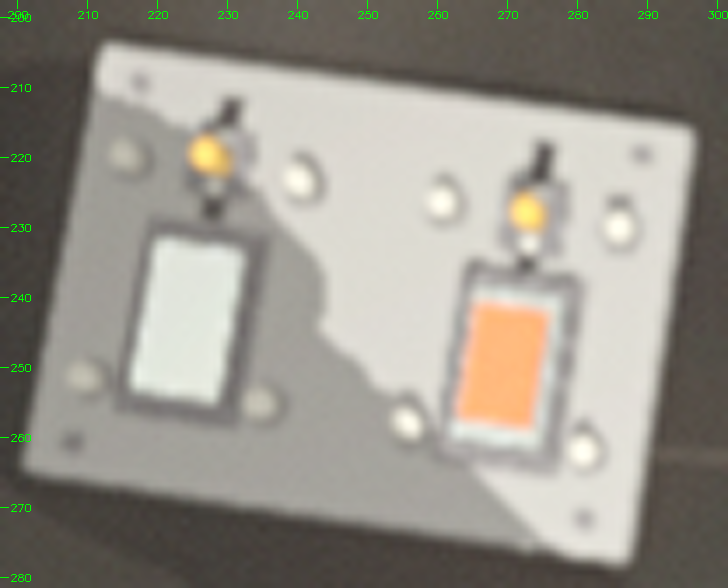

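View pics/b.png

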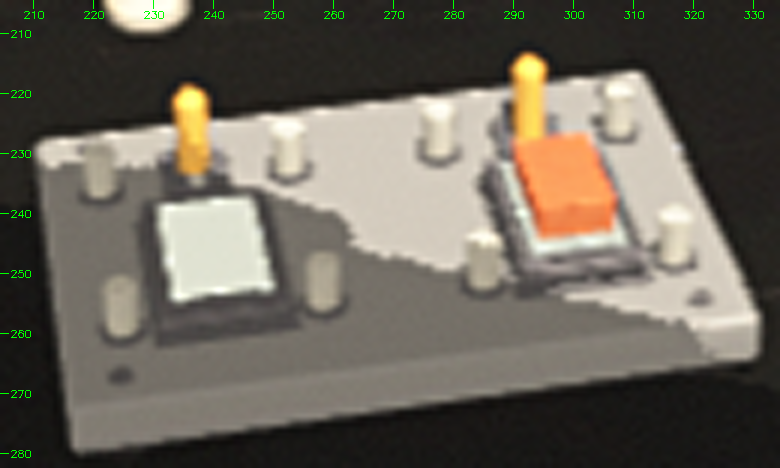

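View pics/c.png

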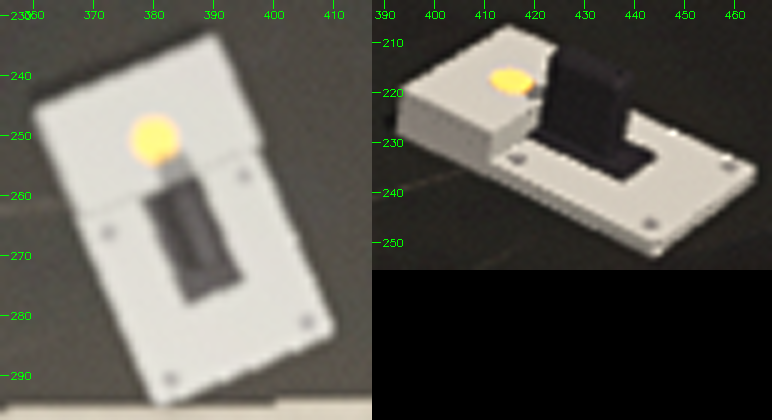

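```bash
cat > fit.py <<'E'
from h import *
from bench import manip
C={n:manip.get_calibration(n) for n in("top","scene")}
def tf(p,P):
    c,s=np.cos(p[2]),np.sin(p[2]); P=np.array(P,float)/1000
    return np.c_[p[0]+c*P[:,0]-s*P[:,1],p[1]+s*P[:,0]+c*P[:,1],p[3]+P[:,2]]
def fit(name,obs,x0):
    def r(p):
        return np.concatenate([(proj(C[n],tf(p,[o[:3] for o in L]))-[o[3:] for o in L]).ravel() for n,L in obs.items()])
    s=least_squares(r,x0,loss='soft_l1');print(name,s.x.round(4),np.degrees(s.x[2]).round(2),'\n',r(s.x).reshape(-1,2).round(1).tolist());return s.x
jig={'top':[(83,95,20,212.2,203.5),(83,-95,20,296.5,215.8),(-53,-95,20,287.5,278.5),(-53,95,20,200.6,264.4),
 (47,-22.5,36,260.6,226.1),(47,-77.5,36,286.1,229.8),(-22,-22.5,36,255.6,258.1),(-22,-77.5,36,280.8,261.8)],
'scene':[(83,95,20,211.2,228.2),(83,-95,20,311.2,216.5),(-53,-95,20,331.2,257.8),(-53,95,20,216.2,272.3),
 (47,-22.5,36,277.5,221.7),(47,-77.5,36,307.8,219.2),(-22,-22.5,36,285.3,244.5),(-22,-77.5,36,317.3,239.8)]}
plate={'top':[(59,35,20,360.3,246.7),(59,-35,20,390,233.3),(17,-35,20,398.3,252.5),(-55,-35,8,410.3,282.2),(-55,35,8,380.7,295),(17,35,20,367.5,263.7),(33,0,20,380.2,250.8)],
'scene':[(59,35,20,393.1,219.9),(59,-35,20,415.5,206.5),(17,35,20,411.1,228.9),(-55,35,8,444.5,250.9),(-55,-35,8,464.1,235.9),(33,0,20,415.7,217.9)]}
j=fit('jig',jig,[.6,.25,0,0]); p=fit('plate',plate,[.6,0,0,0])
for n in C: print(n,'grip',proj(C[n],tf(p,[(-16,0,44),(17,0,44),(0,0,44)])).round(1).tolist())
for n in C:
    for x in (50,58,66,74) if 0 else (55,): pass
# pin tip vs jig x: guess slot middle by station +52
for n,px in (('scene',(292.7,214.0)),('top',(272.8,226.5))):
    f=lambda q:(proj(C[n],tf(j,[(q[0],q[1],50)]))-px).ravel()
    print(n,'pin jig xy',least_squares(f,[50,-50]).x.round(1))
for n,L in (('top',[(454.5,303.5)]),): pass
for n in C:
  fs=least_squares(lambda p:np.concatenate([(proj(C[m],tf(p,[o[:3] for o in jig[m]]))-[o[3:] for o in jig[m]]).ravel() for m in [n]]),[.6,.25,0,0] ).x; print(n,'only jig',fs.round(4))
E
python3 fit.py
```

```text
jig [ 0.4954  0.3051 -0.1663  0.001 ] -9.53 
 [[-0.4, -0.3], [0.2, -0.3], [-0.5, -0.8], [-0.4, 0.2], [-0.1, -0.1], [-0.3, -0.1], [-0.5, -0.2], [-0.1, -0.1], [-0.7, -0.8], [1.3, -0.6], [1.1, -0.4], [-0.3, 0.7], [0.5, 1.2], [0.3, 0.3], [0.2, -0.1], [0.3, 0.6]]
plate [4.497e-01 7.000e-03 3.614e-01 1.000e-04] 20.71 
 [[0.1, -1.0], [-0.1, 0.3], [-0.7, -1.0], [-0.4, 0.5], [-0.3, 0.1], [0.5, 0.0], [-0.3, -0.1], [0.5, -0.1], [-0.4, 0.8], [0.7, -0.3], [-0.1, -0.4], [0.7, -0.4], [-0.0, 0.6]]
top grip [[390.7, 271.5], [384.4, 256.9], [387.6, 264.4]]
scene grip [[439.4, 217.6], [424.3, 210.8], [432.0, 214.3]]
scene pin jig xy [ 48.8 -49.5]
top pin jig xy [ 48.1 -50.5]
top only jig [ 0.4951  0.3047 -0.1671 -0.0009]
scene only jig [ 0.5027  0.303  -0.1645 -0.0039]
```

```bash
cat > go.py <<'E'
import sys,numpy as np
from scipy.spatial.transform import Rotation as R
from bench import manip
s=manip.sense(); M=R.from_rotvec(s['tool_rot']).as_matrix()
t=np.array([float(a) for a in sys.argv[1:4]]); psi=np.radians(float(sys.argv[4]))
d=M.T@(t-s['eef_pos']); xd=M.T@[-np.cos(psi),-np.sin(psi),0]
print('d',d.round(4),'turn',round(np.arctan2(xd[1],xd[0]),4),'| pos',s['eef_pos'].round(4),'F',s['contact_force'].round(1),'M',s['moment'].round(2),'t',s['time_s'],'tilt',M[:,2].round(4),'w',round(s['grip_width'],4))
E
python3 go.py 0.4497 0.007 0.20 20.7
```

```text
d [-0.4155 -0.5523  0.0501] turn -0.738 | pos [0.2665 0.6735 0.249 ] F [0.4 0.  0.3] M [-0.04 -0.02 -0.02] t 0.1 tilt [-6.0e-04 -1.9e-03 -1.0e+00] w 0.0854
```

```bash
R='[-0.4155,-0.552,0.05,-0.738]'; true; python3 drive.py '[[-0.4155,-0.552,0.05,-0.738],[-0.4155,-0.552,0.05,-0.738],[-0.4155,-0.552,0.05,-0.738],[-0.4155,-0.552,0.05,-0.738],[-0.4155,-0.552,0.05,-0.738],[-0.4155,-0.552,0.05,-0.738],[-0.4155,-0.552,0.05,-0.738],[-0.4155,-0.552,0.05,-0.738]]' 0.085 100; python3 go.py 0.4497 0.007 0.20 20.7
```

```text
time_s: 1.1
eef_pos: [0.3993, 0.1914, 0.2138]
tool_rot: [-0.565, 3.09, 0.0]
contact_force: [1.5, 0.0, 0.4]
grip_width: 0.0854
gripper_force: 0.0
d [ 0.0181 -0.1903  0.0138] turn 0.0002 | pos [0.3993 0.1914 0.2138] F [1.5 0.  0.4] M [ 0.03 -0.11  0.03] t 1.1 tilt [ 4.e-04  1.e-04 -1.e+00] w 0.0854
```

```bash
python3 drive.py '[[0.018,-0.19,0.013,0],[0.018,-0.19,0.013,0],[0.018,-0.19,0.013,0],[0.018,-0.19,0.013,0],[0.018,-0.19,0.113,0],[0.018,-0.19,0.113,0],[0.018,-0.19,0.113,0]]' ; python3 go.py 0.4497 0.007 0.034 20.7; python3 - <<'E'
from bench import manip
from h import *
t=manip.grab_frame("top")[:,:,::-1];s=manip.grab_frame("scene")[:,:,::-1]
c=np.zeros((500,780,3),np.uint8);a=crop(t,340,215,80,85,5);b=crop(s,388,175,74,85,5);c[:425,:400]=a;c[:425,400:770]=b
cv2.imwrite('pics/d.png',c)
E
```

```text
time_s: 1.98
eef_pos: [0.4473, 0.0102, 0.099]
tool_rot: [0.566, -3.084, -0.002]
contact_force: [0.6, -0.5, -0.2]
grip_width: 0.0849
gripper_force: 0.0
d [-0.0015 -0.004   0.0649] turn 0.0018 | pos [0.4473 0.0102 0.099 ] F [ 0.6 -0.5 -0.2] M [-0.03 -0.02 -0.  ] t 1.975 tilt [-6.3e-03 -2.0e-04 -1.0e+00] w 0.0849
```

View pics/d.png

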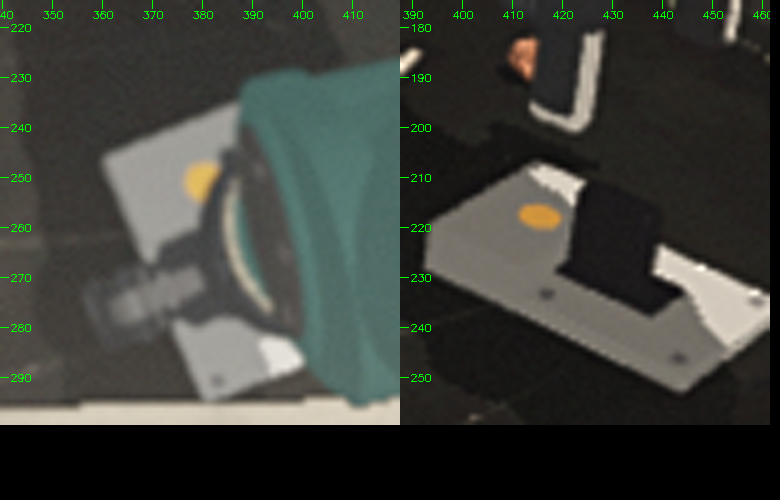

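```bash
python3 drive.py '[[0,0,0.03,0],[0,0,0.03,0],[0,0,0.03,0]]'; python3 go.py 0.4497 0.007 0.034 20.7
```

```text
time_s: 2.45
eef_pos: [0.4502, 0.0095, 0.0724]
tool_rot: [-0.564, 3.088, -0.0]
contact_force: [-0.4, 0.9, 0.5]
grip_width: 0.0851
gripper_force: 0.0
d [ 0.0014 -0.0021  0.0384] turn 0.0001 | pos [0.4502 0.0095 0.0724] F [-0.4  0.9  0.5] M [-0.02  0.06  0.07] t 2.45 tilt [ 2.3e-03  3.0e-04 -1.0e+00] w 0.0851
```

```bash
python3 drive.py '[[0.001,-0.002,0.038,0],[0.001,-0.002,0.038,0],[0.001,-0.002,0.038,0]]';python3 go.py 0.4497 0.007 0.034 20.7; python3 drive.py '[[0,0,0,0],[0,0,0,0],[0,0,0,0],[0,0,0,0],[0,0,0,0],[0,0,0,0]]' 0.0 110;  python3 go.py 0.4497 0.007 0.034 20.7
```

```text
time_s: 2.82
eef_pos: [0.4496, 0.0071, 0.0341]
tool_rot: [-0.564, 3.089, -0.0]
contact_force: [-0.2, 0.8, 0.3]
grip_width: 0.0847
gripper_force: 0.0
d [-0.0001 -0.0001  0.0001] turn -0.0001 | pos [0.4496 0.0071 0.0341] F [-0.2  0.8  0.3] M [-0.02  0.02  0.02] t 2.825 tilt [ 1.3e-03  1.0e-04 -1.0e+00] w 0.0847
time_s: 3.58
eef_pos: [0.4493, 0.0069, 0.0334]
tool_rot: [-0.563, 3.09, -0.0]
contact_force: [-1.1, -0.2, 6.1]
grip_width: 0.0121
gripper_force: 107.3
d [-0.0004 -0.     -0.0006] turn -0.0006 | pos [0.4493 0.0069 0.0334] F [-1.1 -0.2  6.1] M [-0.06  0.1  -0.04] t 3.575 tilt [ 6.e-04 -1.e-04 -1.e+00] w 0.0121
```

```bash
python3 - <<'E'
import numpy as np
a=-.1663
for x in (15.5,): print(.4954+(np.cos(a)*x+np.sin(a)*50)/1000,.3051+(np.sin(a)*x-np.cos(a)*50)/1000)
E
python3 drive.py '[[0,0,-0.05,0],[0,0,-0.1,0],[0,0,-0.1,0],[0,0,-0.1,0]]'; python3 go.py 0.5024 0.2532 0.134 -9.53
```

```text
0.5024094351198167 0.25322401500403985
time_s: 4.08
eef_pos: [0.4484, 0.0069, 0.1326]
tool_rot: [0.564, -3.09, -0.0]
contact_force: [0.4, -0.3, -1.8]
grip_width: 0.0123
gripper_force: 107.7
d [-0.1375  0.2114 -0.0015] turn 0.5276 | pos [0.4484 0.0069 0.1326] F [ 0.4 -0.3 -1.8] M [-0.02  0.05  0.01] t 4.075 tilt [-9.e-04 -1.e-04 -1.e+00] w 0.0123
```

```bash
python3 drive.py '[[-0.02,0.03,0,0.09],[-0.05,0.075,0,0.18],[-0.08,0.12,0,0.28],[-0.1,0.16,0,0.38],[-0.12,0.19,0,0.47],[-0.134,0.206,0,0.527],[-0.1375,0.2114,-0.001,0.5276],[-0.1375,0.2114,-0.001,0.5276]]'; python3 drive.py '[[0,0,0,0],[0,0,0,0]]';python3 go.py 0.5024 0.2532 0.134 -9.53;  python3 - <<'E'
from bench import manip
from h import *
t=manip.grab_frame("top")[:,:,::-1];s=manip.grab_frame("scene")[:,:,::-1]
cv2.imwrite('raw_t1.png',t);cv2.imwrite('raw_s1.png',s)
c=np.zeros((510,800,3),np.uint8);a=crop(t,240,190,66,102,5);b=crop(s,240,160,94,102,5);c[:510,:330]=a;c[:510,330:800]=b
cv2.imwrite('pics/e.png',c)
E
```

```text
time_s: 5.08
eef_pos: [0.502, 0.2525, 0.1326]
tool_rot: [-0.259, -3.129, 0.004]
contact_force: [0.2, -0.9, -1.5]
grip_width: 0.0123
gripper_force: 107.6
time_s: 5.32
eef_pos: [0.5028, 0.2519, 0.1338]
tool_rot: [-0.263, -3.13, 0.001]
contact_force: [-0.4, -0.1, -1.8]
grip_width: 0.0122
gripper_force: 107.6
d [ 0.0006  0.0012 -0.0002] turn -0.0016 | pos [0.5028 0.2519 0.1338] F [-0.4 -0.1 -1.8] M [-0.01  0.02  0.02] t 5.325 tilt [-6.e-04 -8.e-04 -1.e+00] w 0.0122
```

View pics/e.png

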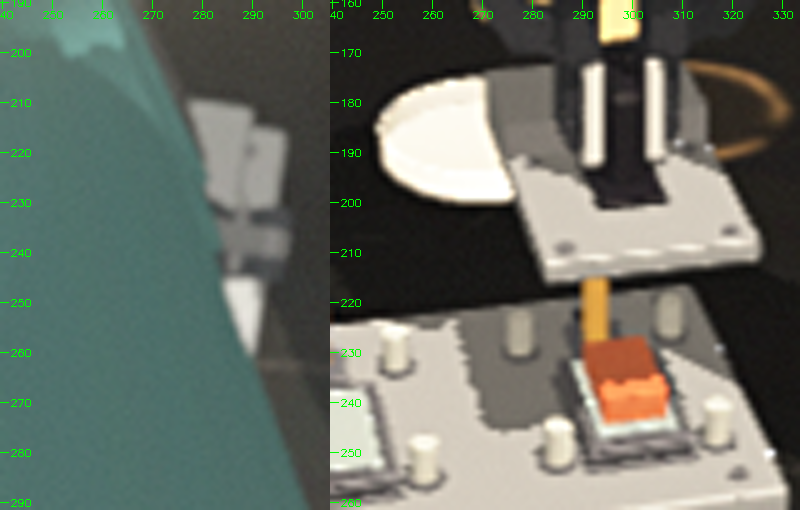

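```bash
cat > chk.py <<'E'
import io,contextlib
with contextlib.redirect_stdout(io.StringIO()):
    from fit import *
s=manip.sense()
from scipy.spatial.transform import Rotation as R
M=R.from_rotvec(s['tool_rot']).as_matrix(); psi=np.arctan2(-M[1,0],-M[0,0]); print('psi',np.degrees(psi), 'jig',np.degrees(j[2]))
p0=[*s['eef_pos'][:2],psi,s['eef_pos'][2]-.034]
L=[(-55,35,8),(-55,-35,8),(-55,35,0),(-55,-35,0)]; o=np.array([(283.1,212.5),(324.9,208.1),(283.1,216.1),(325.5,211.1)])
print(proj(C['scene'],tf(p0,L)).round(1).tolist())
f=lambda q:(proj(C['scene'],tf([q[0],q[1],psi,p0[3]],L))-o).ravel()
r=least_squares(f,p0[:2]); print(r.x-p0[:2],r.fun.round(1))
c,sn=np.cos(j[2]),np.sin(j[2]); d=s['eef_pos'][:2]-j[:2]; print('tcp in jig',c*d[0]+sn*d[1],-sn*d[0]+c*d[1])
E
python3 chk.py
```

```text
psi -9.599075309584789 jig -9.527552901515941
[[282.8, 213.1], [326.2, 208.4], [282.9, 217.5], [326.0, 212.7]]
[ 0.00309144 -0.00073299] [-0.5 -0.4  0.9 -0.7 -0.5  0.4  0.1  0.6]
tcp in jig 0.016257005665250394 -0.05064590821284382
```

```bash
python3 drive.py '[[0.001,0.0008,0.02,0],[0.001,0.0008,0.04,0],[0.001,0.0008,0.046,0],[0.001,0.0008,0.046,0],[0.001,0.0008,0.048,0],[0.001,0.0008,0.05,0],[0.001,0.0008,0.051,0],[0.001,0.0008,0.051,0]]'; python3 go.py 0.5024 0.2532 0.134 -9.53
```

```text
time_s: 6.42
eef_pos: [0.5022, 0.2543, 0.083]
tool_rot: [0.261, 3.131, 0.0]
contact_force: [0.0, 0.1, -1.9]
grip_width: 0.0127
gripper_force: 107.7
d [-0.0004 -0.0011 -0.051 ] turn 0.0 | pos [0.5022 0.2543 0.083 ] F [ 0.   0.1 -1.9] M [-0.06  0.01  0.04] t 6.425 tilt [ 1.e-04 -0.e+00 -1.e+00] w 0.0127
```

```bash
python3 drive.py '[[0,-0.001,0,0],[0,-0.001,0.002,0],[0,-0.001,0.004,0],[0,-0.001,0.004,0]]'; python3 go.py 0.5024 0.2532 0.134 -9.53
```

```text
time_s: 6.92
eef_pos: [0.5019, 0.2532, 0.0787]
tool_rot: [-0.261, -3.13, 0.0]
contact_force: [0.5, -0.1, -2.2]
grip_width: 0.0123
gripper_force: 107.7
d [-0.0005  0.     -0.0553] turn -0.0 | pos [0.5019 0.2532 0.0787] F [ 0.5 -0.1 -2.2] M [-0.03  0.03  0.03] t 6.925 tilt [-4.e-04 -2.e-04 -1.e+00] w 0.0123
```

```bash
python3 drive.py '[[0,0,0.002,0],[0,0,0.004,0],[0,0,0.005,0],[0,0,0.005,0]]'; python3 go.py 0.5024 0.2532 0.134 -9.53
```

```text
time_s: 7.42
eef_pos: [0.502, 0.2533, 0.074]
tool_rot: [-0.261, -3.131, 0.0]
contact_force: [0.6, 0.4, 1.1]
grip_width: 0.0123
gripper_force: 108.1
d [-0.0004 -0.     -0.06  ] turn -0.0001 | pos [0.502  0.2533 0.074 ] F [0.6 0.4 1.1] M [-0.04  0.12 -0.01] t 7.425 tilt [-1.e-04 -0.e+00 -1.e+00] w 0.0123
```

```bash
python3 drive.py '[[0,0,0.002,0],[0,0,0.004,0],[0,0,0.005,0],[0,0,0.005,0]]'; python3 go.py 0.5024 0.2532 0.134 -9.53;  python3 drive.py '[[0,0,0.001,0],[0,0,0.001,0]]'; python3 go.py 0.5024 0.2532 0.134 -9.53
```

```text
time_s: 7.92
eef_pos: [0.502, 0.2533, 0.0694]
tool_rot: [-0.261, -3.131, -0.0]
contact_force: [-1.5, -0.3, 6.3]
grip_width: 0.0121
gripper_force: 109.3
d [-0.0004 -0.     -0.0646] turn -0.0002 | pos [0.502  0.2533 0.0694] F [-1.5 -0.3  6.3] M [-0.21  0.41  0.03] t 7.925 tilt [-1.e-04  2.e-04 -1.e+00] w 0.0121
time_s: 8.18
eef_pos: [0.502, 0.2533, 0.0694]
tool_rot: [-0.261, -3.131, -0.001]
contact_force: [-3.0, -1.2, 14.5]
grip_width: 0.0127
gripper_force: 110.5
d [-0.0004 -0.     -0.0646] turn -0.0001 | pos [0.502  0.2533 0.0694] F [-3.  -1.2 14.5] M [-0.34  0.71 -0.05] t 8.175 tilt [-1.e-04  4.e-04 -1.e+00] w 0.0127
```

```bash
python3 drive.py '[[0,0,0.0004,0],[0,0,0.0004,0],[0,0,0.0004,0]]'; python3 go.py 0.5024 0.2532 0.134 -9.53;  python3 - <<'E'
from bench import manip
from h import *
s=manip.grab_frame("scene")[:,:,::-1]
cv2.imwrite('pics/f.png',crop(s,205,180,130,98,6))
E
```

```text
time_s: 8.55
eef_pos: [0.502, 0.2533, 0.0693]
tool_rot: [-0.261, -3.131, -0.001]
contact_force: [-4.0, -1.6, 17.9]
grip_width: 0.0122
gripper_force: 110.8
d [-0.0004 -0.     -0.0647] turn -0.0001 | pos [0.502  0.2533 0.0693] F [-4.  -1.6 17.9] M [-0.41  0.81  0.03] t 8.55 tilt [-1.e-04  5.e-04 -1.e+00] w 0.0122
```

View pics/f.png

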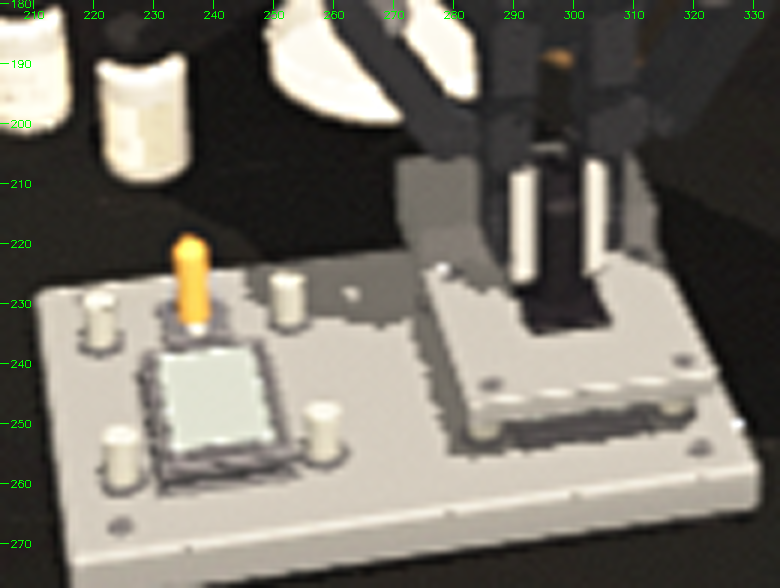

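The picture shows the plate square over the right-hand station (columns 282–324, tail at row 245) and resting on its front stops. The bare slide at (240, 247) has not moved.

```bash
python3 -c "
from bench import manip
print(manip.finish_job())"
```

```text
the job is handed in; nothing more can be done
None
```

The plate is over the pin at station_1 and pressed down onto its stops; the arm is still gripping it and pressing at about 18 N, and I handed the job in at about 8.6 s (the hand-in gave no verdict).

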